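# Box the soap and slide the lid to the vent line

### The job

Lay the green soap bar gently, flat on the floor of the open end of the wooden soap box. Then, with light fingertip pressure on the black rubber pad of the dark lid (never leaning on it with 20 N or more), slide the lid over the soap until its front edge meets the black line scribed across the two side rails, without running past the line, and take your hand away. Leave the other two soaps where they are.

Things in the scene. Friction and masses are not known exactly. Their poses are not given: they have to be found in the camera images.
- soap_box: Pale wooden box, fixed, 126 mm (x) by 325 mm (y) by 50 mm high; origin on the worktop, z up. Front wall y=-150 to -140 mm, top z=30 mm. Inside 98 mm wide, floor z=6 mm. Side rails x=+-49 to +-63 mm, tops z=44 mm. A fixed deck (top z=50 mm) covers y=30 to 175 mm; the lid slides in under it. At the start the box is open from y=-140 mm to the lid's front edge (y=-35 to -5 mm).
- lid: Dark flat lid 97 (x) by 162 (y) by 6 mm, sliding only along the box's y between the rails, -y = closing, axes as the box; it extends to +y from its origin. Origin: in plan the middle of its front edge, in height the level of the rail tops. The lid's top lies 1 to 8 mm lower: how deep it sits in its grooves differs each time and is not measured. No handle, rear hidden: only friction can drag it.
- pad (a point): Black rubber pad on the lid, 44 mm (x) by 18 mm (y), 1 mm proud of the lid's top, centred 16 mm behind the front edge. This point is its centre in plan but at rail-top level: the rubber is 0 to 7 mm below it; find it by feel. The lid resists sliding with 4.5 N (plus 12 N per m/s) and stays where left. A fingertip slips below about 9 N of downward force; 11 to 14 N carries the lid along.
- line (a point): Where the front edge must come: the point midway between the two black scribed marks (1.6 mm wide, on top of both side rails, 30 mm short of the front wall), at rail-top level; axes as the box. Nothing stops the lid here: it can run about 28 mm past.
- green_soap: Pale green soap bar with rounded edges, 40 mm (its x) by 58 mm (its y) by 22 mm high, 0.08 to 0.15 kg, lying flat on the worktop; origin at the centre of its underside.
- green_soap_mid (a point): Centre of the green soap bar, 11 mm above its underside; axes as the bar.
- cream_soap: Cream soap bar of the same size, 40 x 58 x 22 mm, to be left alone; origin at the centre of its underside.
- pink_soap: Pink soap bar of the same size, 40 x 58 x 22 mm, to be left alone; origin at the centre of its underside.
There are look-alikes about, which are no part of the job. What is shaped like the green_soap but yellow is not meant.

How it is judged:
By the outcome, as a careful person would: the job done as asked, in the order asked, and still so for the second after the job is handed in, with the robot touching nothing.
It also fails if it takes over 69 s, if anything falls off the work surface, if the arm or the gripper's body presses on something with over 40 N, if the wrist force passes 120 N, or if a joint passes its speed limit or range.

### The arm

A 6-joint arm with a two-finger parallel gripper is mounted at the origin on a cart in front of the work surface, level with it; the furniture and walls round the work are solid. World frame = base frame: x ahead of the robot, y to its left, z up, the work surface at z = 0. Lengths are in m, angles in rad, forces in N, time in s.
With the tool pointing down it reaches from about 0.3 to 0.875 m from the base axis. Payload 4.2 kg.
Tool frame: the origin (TCP) lies at the very end of the fingers, on their centre line; the grasp point (between the pads) lies behind it (ctrl.grip_depth is the z of the grasp point in the tool frame, in m); z points along the fingers, y is the line along which they close (so a half turn about z gives the same grasp; the last joint's range is limited). The gripper opens to 85 mm and grips with 20 to 120 N. Pads are 22 mm wide; open, the fingers measure 114 mm over their backs; the gripper's body (76 mm by 85 mm) begins 54 mm behind the grasp point. The pads swing forward as they close: fully open they stand 13 mm farther back than shut.
Start: joints at [-1.352, 0.32, 1.565, -0, 1.257, -0.02], TCP at [0.136, -0.559, 0.231] pointing down, gripper open.
Joint ranges: [-3.11, 3.11], [-0.84, 2.01], [0.21, 2.61], [-1.34, 4.49], [0.05, 2.63], [-2.56, 2.56]. Speed limits (rad/s): [2.57, 2.57, 3.14, 3.14, 3.14, 3.14].

### API

Orientations are given as a unit quaternion [x, y, z, w].
In Python, from rig import ctrl, cams gives the robot as it stands. Calls block until the motion is done:
- ctrl.reach(position, orientation): joint-space move of the TCP to a pose.
- ctrl.move_l(position, feed=0.15, rot=None): straight line of the TCP; rot=None keeps the orientation; feed is the mean speed in m/s.
- ctrl.move_joints(angles): joint-space move.
- ctrl.grip(opening, grip_force=None): finger opening in m; grip_force is the grip in N (None keeps the last); returns when the fingers have stopped.
- ctrl.hold(seconds).
- ctrl.solve_ik(position, orientation): joint angles nearest the present ones, or None.
- cams.get_image(name): name is "scene" or "top" or "wrist"; returns a dict with "image" (420x560x3 uint8, red, green, blue), "depth" (420x560 float32, m along the optical axis (not along the pixel's ray), 0 where there is no reading), "vfov" (degrees; the focal length in pixels is half the picture's height over the tangent of half this angle, whatever the lens; pixels are square), "cx", "cy" (the principal point, pixels), "k1" (the pictures are not rectified: a ray, as slopes to the right and down, at radius r is drawn at 1 + k1 r^2 times it, then the intrinsics apply), "world_from_camera" (4x4, takes a point from camera to world coordinates). Camera axes: x right, y up, looking along -z (the intrinsics and any distortion apply to the point x, -y, -z); pixel columns grow to the right and rows downward; lengths in m; the calibration is good to about 2 mm. A picture is of the moment at which its call begins.
A pose or a line that the arm cannot do raises ctrl.MotionError and nothing moves.
- ctrl.job_done(): hands the job in; it is judged then, once.
Readings, each from a call of its own:
- ctrl.get_clock(): time.
- ctrl.get_q(): joint angles.
- ctrl.get_qd(): joint speeds.
- ctrl.get_tau(): joint torques, N m.
- ctrl.get_position(): TCP position.
- ctrl.get_eef_rot(): TCP orientation.
- ctrl.get_force(): force on the tool from outside, world axes, zero at the start.
- ctrl.get_torque(): the same for the moment, N m.
- ctrl.get_finger_gap(): finger opening in m.
- ctrl.get_gripper_force(): force on a finger pad.
Only numpy, scipy, OpenCV 4.12 (cv2) and the standard library are available. Lean on these libraries where they do the work, as an engineer would, in place of code of your own. Each camera call takes 0.05 s, during which the arm holds its last target. There are 200 camera calls.

## Working session

There is one attempt and no reset: what is moved stays moved. The work goes in short steps, each a Python script; the robot and the scene stay as the last script left them, time stands still between calls to the robot, and variables do not carry over. Pictures are saved under pics/ and viewed, at most 10 in all, crops included, and the job is handed in when it is done.

```bash
mkdir -p pics; ls
cat > h.py <<'E'
import numpy as np, cv2
from rig import ctrl, cams
def shot(n):
    return cams.get_image(n)
def K(d):
    h=d["image"].shape[0]; f=h/2/np.tan(np.radians(d["vfov"])/2)
    return f
def ray(d,uv):
    f=K(d); p=np.array([[(u-d["cx"])/f,(v-d["cy"])/f] for u,v in uv]); s=p.copy()
    for _ in range(30): s=p/(1+d["k1"]*(s**2).sum(1,keepdims=True))
    T=np.array(d["world_from_camera"])
    c=np.c_[s[:,0],-s[:,1],-np.ones(len(s))]
    return T[:3,3], c@T[:3,:3].T
def onplane(d,uv,z):
    o,r=ray(d,uv); return o+r*((z-o[2])/r[:,2])[:,None]
def pts(d,uv):
    o,r=ray(d,uv); return np.array([o+q*d["depth"][int(round(v)),int(round(u))] for q,(u,v) in zip(r,uv)])
def save(d,n): cv2.imwrite("pics/"+n,d["image"][:,:,::-1])
E
python3 - <<'E'
from h import *
print(ctrl.grip_depth)
for n in("scene","top","wrist"):
    d=shot(n); save(d,n+"0.png"); print(n,d["vfov"],d["k1"],np.array(d["world_from_camera"]).round(3)[:3].tolist())
E
cd pics; python3 -c "
import cv2,numpy as np
cv2.imwrite('both.png',cv2.resize(np.vstack([cv2.imread('scene0.png'),cv2.imread('top0.png')]),(400,600)))"
```

```text
pics
-0.0187
scene 47.72431425454788 0.03142100682907254 [[-0.716, 0.436, -0.545, -0.117], [-0.698, -0.471, 0.539, 0.468], [-0.022, 0.766, 0.642, 0.758]]
top 51.31347136083727 -0.009167682157904757 [[-0.149, 0.965, -0.214, 0.281], [-0.989, -0.147, 0.028, -0.082], [-0.004, 0.215, 0.977, 0.975]]
wrist 60.708243783185814 -0.0758200114280888 [[0.236, 0.925, 0.297, 0.213], [-0.972, 0.226, 0.071, -0.54], [-0.001, -0.305, 0.952, 0.373]]
```

View pics/top0.png

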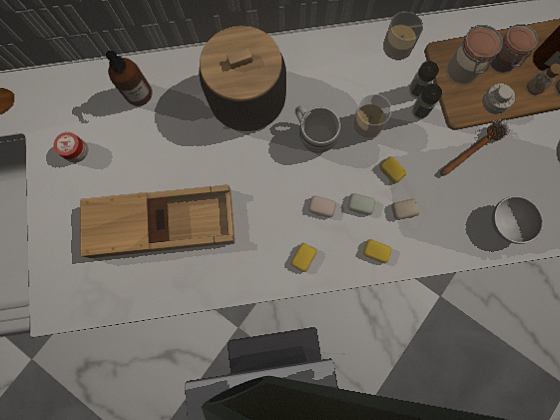

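View pics/scene0.png

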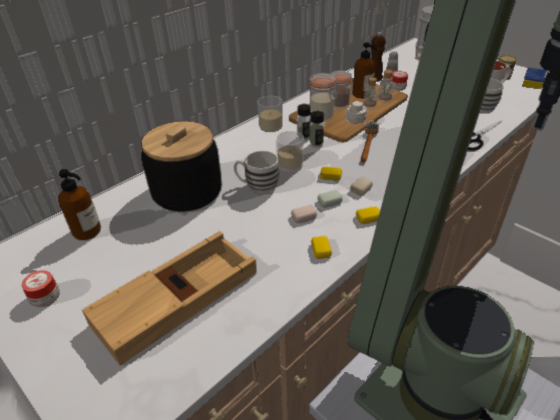

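The top view shows the green soap at (362,204), with pink at (322,206) and cream at (405,208). The box runs from (81,225) at the deck end to (233,215) at the front wall, and the lid pad is at about (160,219). Next I'll get rough positions and move the wrist camera over the soap and the box.

Run:
```python
from h import *
d=shot("top")
uv=[(362,204),(322,206),(405,208),(160,219),(231,187),(234,242),(81,198),(84,255)]
print(pts(d,uv).round(3).tolist())
T=np.array(d["world_from_camera"])
w=shot("wrist");W=np.array(w["world_from_camera"])
from scipy.spatial.transform import Rotation as R
q=ctrl.get_eef_rot();print(q, ctrl.get_position(),"cam in tool:",(R.from_quat(q).as_matrix().T@(W[:3,3]-ctrl.get_position())).round(3), (R.from_quat(q).as_matrix()).round(2).tolist())
print((R.from_quat(q).as_matrix().T@W[:3,:3]).round(2).tolist())
```

```text
[[0.468, -0.278, 0.02], [0.477, -0.189, 0.02], [0.445, -0.371, 0.022], [0.497, 0.166, 0.042], [0.559, 0.009, -0.004], [0.429, 0.017, 0.006], [0.584, 0.355, -0.002], [0.442, 0.332, 0.048]]
[ 9.92878339e-01  1.19132005e-01 -4.45405428e-05 -4.08730363e-04] [ 0.13597752 -0.55848053  0.23091483] cam in tool: [ 0.079  0.    -0.142] [[0.97, 0.24, -0.0], [0.24, -0.97, 0.0], [0.0, -0.0, -1.0]]
[[-0.0, 0.95, 0.31], [1.0, 0.0, 0.0], [0.0, 0.31, -0.95]]
```

```bash
cat >> h.py <<'E'
from scipy.spatial.transform import Rotation as R
def down(yaw):  # tool x at yaw in world, pointing down
    c,s=np.cos(yaw),np.sin(yaw)
    return R.from_matrix(np.array([[c,s,0],[s,-c,0],[0,0,-1]])).as_quat()
E
python3 - <<'E'
from h import *
for y in(-np.pi/2,np.pi/2):
    for p in([.468,-.278,.2],[.5,.09,.2]):
        print(y,p,ctrl.solve_ik(p,down(y)))
ctrl.reach([.468,-.278,.16],down(-np.pi/2))
d=shot("wrist");save(d,"soap.png")
ctrl.reach([.5,.07,.26],down(-np.pi/2))
d=shot("wrist");save(d,"box.png");print(ctrl.get_clock())
a=[cv2.imread("pics/soap.png"),cv2.imread("pics/box.png")]
cv2.imwrite("pics/two.png",cv2.resize(np.hstack(a),(800,300)))
E
```

```text
-1.5707963267948966 [0.468, -0.278, 0.2] None
-1.5707963267948966 [0.5, 0.09, 0.2] None
1.5707963267948966 [0.468, -0.278, 0.2] [-5.57136694e-01  2.93791599e-01  1.68462020e+00 -4.44089210e-16
  1.16318086e+00 -5.57136694e-01]
1.5707963267948966 [0.5, 0.09, 0.2] [ 1.55454788e-01  2.38078034e-01  1.76371184e+00 -4.44089210e-16
  1.13980278e+00  1.55454788e-01]Traceback (most recent call last):
  File "<stdin>", line 5, in <module>
rig.MotionError: the arm cannot take that pose within its joint ranges
```

Run:
```python
from h import *
import pickle
ctrl.reach([.5,.05,.28],down(np.pi/2))
b=shot("wrist");save(b,"box.png");print(ctrl.get_clock())
ctrl.reach([.468,-.278,.16],down(np.pi/2))
d=shot("wrist");save(d,"soap.png");print(ctrl.get_clock())
pickle.dump((d,b),open("d.pkl","wb"))
a=[cv2.imread("pics/soap.png"),cv2.imread("pics/box.png")]
cv2.imwrite("pics/two.png",cv2.resize(np.hstack(a),(800,300)))
```

```text
2.8167
4.1833
```

View pics/two.png

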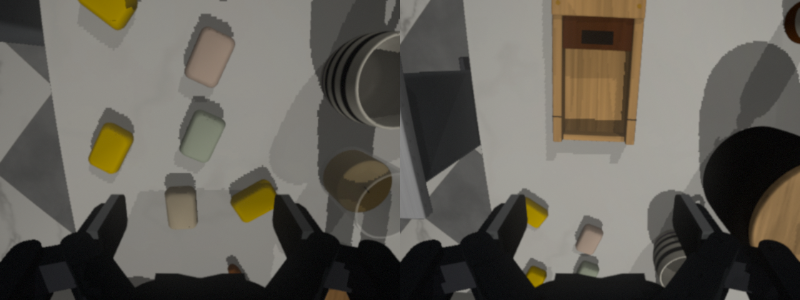

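View pics/box.png

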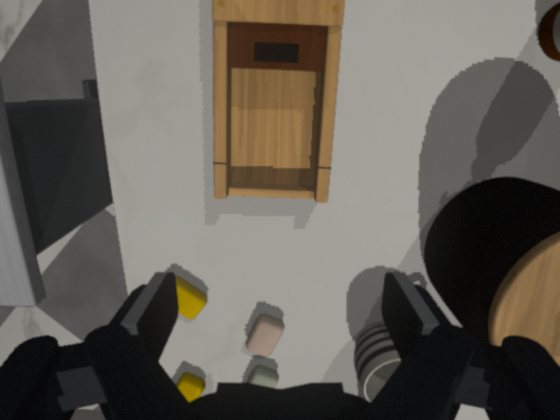

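Soap view (full-size pixels): the green bar is at (284,190). Its long side is tilted about 20° and pink lies behind it. Box view: pad at (276,52), lid edge near row 68, scribed marks at (220,163) and (323,167), front wall near row 197. Next I'll measure these.

Run:
```python
from h import *
import pickle
d,b=pickle.load(open("d.pkl","rb"))
def bar(d,u,v):
    im=d["image"].copy(); lab=cv2.cvtColor(im,cv2.COLOR_RGB2LAB).astype(int)
    H,Wd=lab.shape[:2]; vv,uu=np.mgrid[:H,:Wd]
    uv=np.c_[uu.ravel(),vv.ravel()]; o,r=ray(d,uv)
    P=(o+r*d["depth"].ravel()[:,None]).reshape(H,Wd,3)
    m=((P[...,2]>.014)&(P[...,2]<.03)).astype(np.uint8)
    n,l=cv2.connectedComponents(m); m=l==l[v,u]
    p=P[m]; q=(p[:,:2]*1000).astype(np.float32); rc=cv2.minAreaRect(q)
    bx=cv2.boxPoints(rc); e=max([bx[1]-bx[0],bx[2]-bx[1]],key=np.linalg.norm)
    return np.round(rc[0],1),np.round(rc[1],1),np.degrees(np.arctan2(e[1],e[0])),np.median(p[:,2])
for u,v in((284,190),(294,80),(254,290)): print(bar(d,u,v))
g=cv2.cvtColor(b["image"],cv2.COLOR_RGB2GRAY)
# pad
m=np.zeros_like(g);m[35:66,240:315]=(g[35:66,240:315]<30); c=max(cv2.findContours(m,0,1)[0],key=cv2.contourArea)
rc=cv2.minAreaRect(c);print("pad",rc); print(onplane(b,[rc[0]],.041), onplane(b,cv2.boxPoints(rc),.041).round(4).tolist())
for u0 in(220,322): print(u0,g[150:180,u0-2:u0+3].mean(1).astype(int))
for v0 in(120,150):print(v0,list(enumerate(g[v0,205:345],205)))
print("col276",g[40:85,276], "front",g[180:210,276])
```

```text
(array([ 471.8, -278.3]), array([56.7, 38.8]), np.float32(65.31633), np.float64(0.021577737333526414))
(array([ 479.5, -190.7]), array([57.2, 39.3]), np.float32(65.65555), np.float64(0.02166155926354646))
(array([ 446., -374.]), array([38.5, 55.9]), np.float32(-86.078186), np.float64(0.021600490045594334))
pad ((276.0, 52.0), (18.0, 42.0), 90.0)
[[0.4975261  0.16624802 0.041     ]] [[0.4768, 0.1748, 0.041], [0.5183, 0.1747, 0.041], [0.5185, 0.1577, 0.041], [0.4765, 0.1578, 0.041]]
220 [122 122 122 122 122 122 122 121 121 121 121 115  90  75 102 117 120 120
 120 121 120 120 120 120 120 120 120 120 120 120]
322 [119 119 119 120 121 121 121 121 122 122 122 122 122 122 121 118 101  76
  88 112 121 122 122 122 121 121 121 122 121 121]
120 [(205, np.uint8(138)), (206, np.uint8(138)), (207, np.uint8(139)), (208, np.uint8(138)), (209, np.uint8(138)), (210, np.uint8(138)), (211, np.uint8(139)), (212, np.uint8(136)), (213, np.uint8(122)), (214, np.uint8(113)), (215, np.uint8(117)), (216, np.uint8(122)), (217, np.uint8(124)), (218, np.uint8(123)), (219, np.uint8(122)), (220, np.uint8(123)), (22
[... 5396 characters left out ...]
122)), (328, np.uint8(121)), (329, np.uint8(121)), (330, np.uint8(120)), (331, np.uint8(124)), (332, np.uint8(137)), (333, np.uint8(153)), (334, np.uint8(158)), (335, np.uint8(158)), (336, np.uint8(159)), (337, np.uint8(159)), (338, np.uint8(160)), (339, np.uint8(159)), (340, np.uint8(160)), (341, np.uint8(159)), (342, np.uint8(159)), (343, np.uint8(160)), (344, np.uint8(160))]
col276 [ 44  44  41  30  27  25  28  25  26  26  26  25  28  27  26  26  28  28
  25  27  27  29  38  41  45  45  43  44  50  71  95 104 106 104 103 103
 102 103 103 103 102 103 104 104 102] front [ 77  77  77  77  73  70  70  71  72  85 108 118 124 127 130 132 130 131
 137 137 138 138 137 138 138 140 139 138 138 138]
```

Run:
```python
from h import *
import pickle
d,b=pickle.load(open("d.pkl","rb"))
g=cv2.GaussianBlur(cv2.cvtColor(b["image"],cv2.COLOR_RGB2GRAY),(3,3),0).astype(float)
L=[];Rr=[]
for v in range(85,160,3):
    gr=np.diff(g[v]); L.append((221+np.argmin(gr[221:232])+.5,v)); Rr.append((314+np.argmax(gr[314:328])+.5,v))
A=onplane(b,L,.044);B=onplane(b,Rr,.044)
for P in(A,B):
    s=np.polyfit(P[:,1],P[:,0],1); print(s,np.degrees(np.arctan(s[0])),np.std(P[:,0]-np.polyval(s,P[:,1])))
marks=onplane(b,[(220,163-.1),(322,167.1)],.044);print(marks, np.degrees(np.arctan2(*(marks[1]-marks[0])[[1,0]])))
print(onplane(b,[(276,69.5)],.037),onplane(b,[(276,69.5)],.034))
```

```text
[0.04977332 0.44019235] 2.84944978087321 0.00027396097882994593
[0.04531628 0.53967409] 2.594656692225026 0.00031293526556357246
[[0.43719708 0.05498545 0.044     ]
 [0.54646223 0.05022317 0.044     ]] -2.4956344515872306
[[0.497433   0.14981837 0.037     ]] [[0.49740779 0.14999114 0.034     ]]
```

Run:
```python
from h import *
q=down(np.radians(65.3)); p=np.array([.4718,-.2783])
ctrl.grip(.06,30); print("depth",ctrl.grip_depth,ctrl.get_position())
ctrl.reach([*p,.07],q)
ctrl.move_l([*p,.02],.1); 
f0=ctrl.get_force()
ctrl.move_l([*p,.003],.04); print("force",ctrl.get_force()-f0,ctrl.get_position())
ctrl.grip(.02,30); print("gap",ctrl.get_finger_gap(),ctrl.get_gripper_force(),ctrl.grip_depth)
ctrl.move_l([*p,.15],.12)
ctrl.hold(.1);print("gap",ctrl.get_finger_gap(),ctrl.get_force()-f0,ctrl.get_clock())
d=shot("scene");save(d,"s2.png")
w=shot("wrist");save(w,"w2.png")
cv2.imwrite("pics/lift.png",cv2.resize(np.hstack([cv2.imread("pics/s2.png"),cv2.imread("pics/w2.png")]),(800,300)))
```

```text
depth -0.0187 [ 0.46821637 -0.27768235  0.16015453]
force [-0.3543936  -0.22038473  1.22383275] [ 0.47174744 -0.27826808  0.002772  ]
gap 0.0381279971539009 30.543393027037382 -0.0187
gap 0.038020405643375256 [-0.36276377  0.17992544 -0.58481793] 8.075
```

View pics/lift.png

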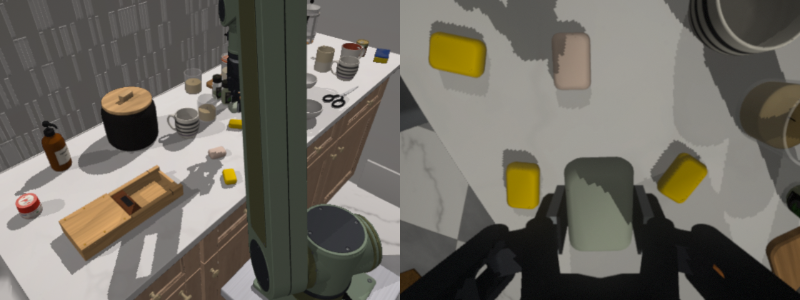

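The wrist view shows the green soap held squarely between the fingers, with its centre at about (600,205) in the composite. Pink is untouched. Next is placing it.

Run:
```python
from h import *
q=down(np.radians(87.4)); p=np.array([.4939,.0867])
ctrl.reach([*p,.14],q); ctrl.move_l([*p,.05],.12); ctrl.move_l([*p,.013],.06)
ctrl.hold(.2); f0=ctrl.get_force()[2]
z=.013
while z>.0065:
    z-=.0007; ctrl.move_l([*p,z],.02); f=ctrl.get_force()[2]-f0
    print(round(z,4),round(f,2))
    if f>2: break
ctrl.grip(.052); print("gap",ctrl.get_finger_gap())
ctrl.move_l([*p,.1],.1)
ctrl.reach([.4955,.05,.28],q)
b=shot("wrist");save(b,"box2.png");print(ctrl.get_clock())
import pickle;pickle.dump(b,open("b2.pkl","wb"))
```

```text
0.0123 -0.75
0.0116 -0.29
0.0109 -0.31
0.0102 -0.5
0.0095 -0.58
0.0088 5.99
gap 0.05185030514669612
15.0667
```

View pics/box2.png

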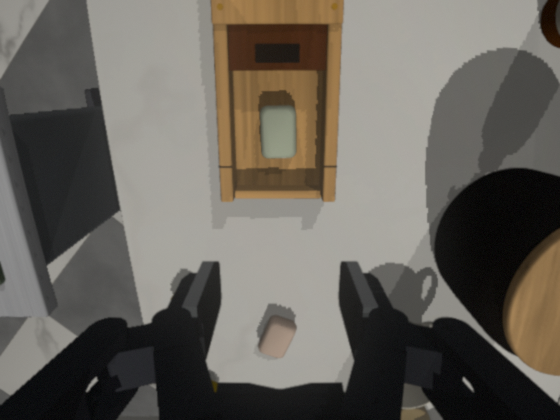

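The soap lies flat and square at (279,131), well ahead of the lid edge (row 70). The scribed marks are at row 167. Now for the slide: first 80 mm, then a fresh look.

```bash
cat >> h.py <<'E'
by=np.array([.0454,.99897]); Q=down(np.radians(87.4))
def press(p,z0,target=12.3):
    ctrl.move_l([*p,z0+.004],.1); ctrl.hold(.3); t=ctrl.get_force(); z=z0+.004
    while z>.034:
        z-=.0005 ; ctrl.move_l([*p,z],.02); f=ctrl.get_force()[2]-t[2]
        if f>1.5: break
    hist=[(z,f)]
    for _ in range(15):
        if abs(f-target)<.8: break
        z-=np.clip((target-f)/15000,-.0003,.0003); ctrl.move_l([*p,z],.02); ctrl.hold(.05); f=ctrl.get_force()[2]-t[2]; hist.append((z,f))
    print("press",np.round(hist,4).tolist()); return z,t
def slide(p,z,t,dist,step=.004,target=12.5,k=15000):
    n=int(np.ceil(abs(dist)/step)); log=[]
    for i in range(n):
        p=p-by*dist/n; ctrl.move_l([*p,z],.04); f=ctrl.get_force()-t
        log.append((round(f[2],1),round(f[1],1)))
        if f[2]>17: print("HIGH"); z+=.0004
        z+=np.clip((f[2]-target)/k,-.0004,.0004)
    print(log,z); return p,z
E
python3 - <<'E'
from h import *
ctrl.grip(0.0,30); print(ctrl.get_finger_gap())
p=np.array([.4975,.1662])
ctrl.reach([*p,.09],Q); ctrl.move_l([*p,.055],.1)
z,t=press(p,.046)
if z>.035:
    p,z=slide(p,z,t,.08)
    print(ctrl.get_position(),ctrl.get_force()-t)
ctrl.move_l([*p,.1],.1)
print(p,z,ctrl.get_clock())
E
```

```text
-0.0001559589340611466
press [[0.0435, 5.2674], [0.0432, 7.8198], [0.0429, 9.5018], [0.0427, 11.6206]]
[(np.float64(10.1), np.float64(1.7)), (np.float64(10.8), np.float64(2.3)), (np.float64(12.3), np.float64(1.8)), (np.float64(11.4), np.float64(2.6)), (np.float64(11.8), np.float64(3.1)), (np.float64(12.4), np.float64(2.8)), (np.float64(13.1), np.float64(1.5)), (np.float64(12.6), np.float64(4.2)), (np.float64(12.9), np.float64(2.4)), (np.float64(12.2), np.float64(2.8)), (np.float64(12.4), np.float64(2.8)), (np.float64(13.3), np.float64(2.6)), (np.float64(12.1), np.float64(3.2)), (np.float64(13.2), np.float64(3.5)), (np.float64(12.4), np.float64(1.9)), (np.float64(12.9), np.float64(3.1)), (np.float64(12.0), np.float64(2.2)), (np.float64(11.8), np.float64(2.7)), (np.float64(13.8), np.float64(2.1)), (np.float64(12.1), np.float64(2.7))] 0.04241468386279119
[0.49432291 0.08704811 0.04385003] [-3.35674533  2.67698764 12.12835705]
[0.493868  0.0862824] 0.04241468386279119 27.425
```

Run:
```python
from h import *
import pickle
ctrl.reach([.4915,.025,.17],Q); ctrl.hold(.2)
b=shot("wrist");save(b,"box3.png");pickle.dump(b,open("b3.pkl","wb"));print(ctrl.get_clock())
```

```text
28.1333
```

View pics/box3.png

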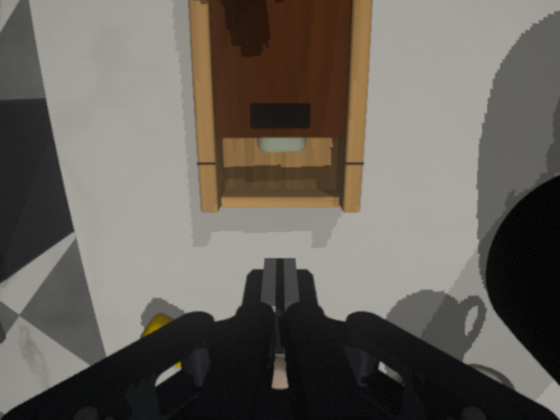

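```bash
cat >> h.py <<'E'
def gap(b,rows,mrows,ul=(206,354),us=(235,250,310,325),zl=.043):
    g=cv2.GaussianBlur(cv2.cvtColor(b["image"],cv2.COLOR_RGB2GRAY),(3,3),0).astype(float)
    M=[]
    for u in ul:
        s=g[mrows[0]:mrows[1],u-3:u+4].mean(1); w=np.clip(np.median(s)-s-8,0,None); M.append((u,mrows[0]+(w*np.arange(len(s))).sum()/w.sum()))
    E=[]
    for u in us:
        s=np.diff(g[rows[0]:rows[1],u-3:u+4].mean(1)); i=np.argmax(s); w=np.clip(s[max(i-2,0):i+3],0,None)
        E.append((u,rows[0]+.5+(w*np.arange(max(i-2,0),max(i-2,0)+len(w))).sum()/w.sum()))
    Mp=onplane(b,M,.044);Ep=onplane(b,E,zl)
    print("marks",np.round(M,2).tolist(),Mp.round(4).tolist(),"edge",np.round(E,2).tolist(),Ep.round(4).tolist())
    mid=Mp.mean(0); d=(Ep[:,:2]-mid[:2])@by; print("gap mm",(d*1000).round(2)); return d
E
python3 - <<'E'
from h import *
import pickle
b=pickle.load(open("b3.pkl","rb")); gap(b,(125,148),(153,174))
g=cv2.cvtColor(b["image"],cv2.COLOR_RGB2GRAY);m=np.zeros_like(g);m[95:135,240:320]=g[95:135,240:320]<30
c=max(cv2.findContours(m,0,1)[0],key=cv2.contourArea);rc=cv2.minAreaRect(c);print(rc,onplane(b,[rc[0]],.044))
E
```

```text
marks [[206.0, 163.15], [354.0, 163.16]] [[0.4366, 0.0548, 0.044], [0.5484, 0.0499, 0.044]] edge [[235.0, 137.53], [250.0, 137.47], [310.0, 137.25], [325.0, 137.32]] [[0.46, 0.0729, 0.043], [0.4711, 0.0724, 0.043], [0.5156, 0.0706, 0.043], [0.5267, 0.0701, 0.043]]
gap mm [18.99 19.02 19.23 19.23]
((280.0, 115.0), (24.0, 58.0), 90.0) [[0.49407239 0.08771708 0.044     ]]
```

Run:
```python
from h import *
import pickle
p=np.array([.4940,.0877])
ctrl.reach([*p,.09],Q); ctrl.move_l([*p,.052],.1)
z,t=press(p,.044,12.5); p,z=slide(p,z-.0001,t,.018,.003)
ctrl.move_l([*p,.1],.08)
ctrl.reach([.4915,.025,.17],Q); ctrl.hold(.2)
b=shot("wrist");save(b,"box4.png");pickle.dump(b,open("b4.pkl","wb"));print(ctrl.get_clock())
gap(b,(148,176),(153,174))
```

```text
press [[0.0435, 5.2261], [0.0432, 7.5719], [0.0429, 9.2268], [0.0427, 12.4614]]
[(np.float64(12.2), np.float64(1.7)), (np.float64(12.1), np.float64(2.6)), (np.float64(11.8), np.float64(2.5)), (np.float64(11.8), np.float64(2.1)), (np.float64(13.1), np.float64(1.7)), (np.float64(12.9), np.float64(2.3))] 0.04250217821805768
35.9
marks [[206.0, 162.96], [354.0, 162.98]] [[0.4365, 0.0549, 0.044], [0.5483, 0.0499, 0.044]] edge [[235.0, 159.8], [250.0, 159.79], [310.0, 159.78], [325.0, 159.82]] [[0.4585, 0.056, 0.043], [0.4699, 0.0555, 0.043], [0.5151, 0.0535, 0.043], [0.5265, 0.053, 0.043]]
gap mm [2.12 2.12 2.18 2.19]
```

View pics/box4.png

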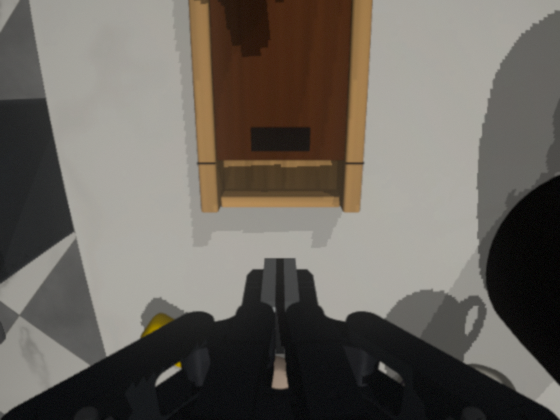

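The lid edge is at row 159.8 and the marks at row 163, so it is 2.1 mm short. An earlier 18 mm command lost about 1 mm to compliance, so I'll allow for that in one last nudge.

Run:
```python
from h import *
p=np.array([.4940,.0877])-by*.0169
ctrl.reach([*p,.09],Q); ctrl.move_l([*p,.052],.1)
z,t=press(p,.044,12.5); p,z=slide(p,z-.0001,t,.0027,.0009)
ctrl.move_l([*p,.1],.08)
ctrl.reach([.4915,.025,.17],Q); ctrl.hold(.2)
b=shot("wrist");save(b,"box5.png");print(ctrl.get_clock())
gap(b,(148,176),(153,174))
t=shot("top");save(t,"top5.png")
c=cv2.imread("pics/box5.png")[90:220,180:380]
cv2.imwrite("pics/fin.png",np.vstack([cv2.resize(c,(461,300)),cv2.resize(cv2.imread("pics/top5.png"),(461,300))]))
```

```text
press [[0.0435, 4.6792], [0.0432, 7.2242], [0.0429, 9.8227], [0.0427, 11.9537]]
[(np.float64(11.5), np.float64(2.0)), (np.float64(12.0), np.float64(3.3)), (np.float64(12.1), np.float64(4.3)), (np.float64(12.0), np.float64(4.2))] 0.042453438107853216
43.1333
marks [[206.0, 162.96], [354.0, 162.97]] [[0.4365, 0.0549, 0.044], [0.5483, 0.0499, 0.044]] edge [[235.0, 161.75], [250.0, 161.58], [310.0, 161.7], [325.0, 161.51]] [[0.4584, 0.0546, 0.043], [0.4698, 0.0542, 0.043], [0.5151, 0.052, 0.043], [0.5264, 0.0517, 0.043]]
gap mm [0.64 0.75 0.71 0.89]
```

View pics/fin.png

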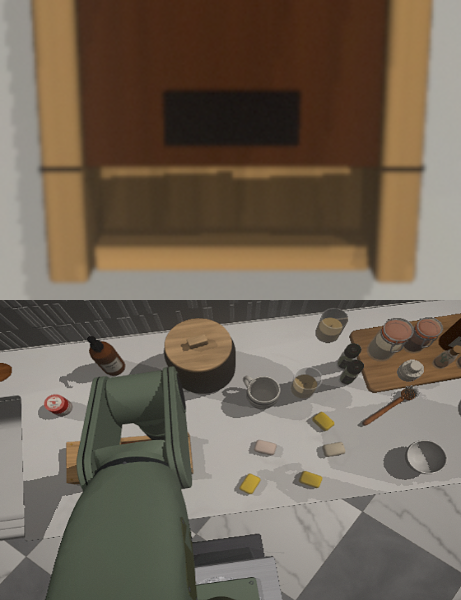

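The edge now meets the near side of the mark, 0.7 mm short of its middle. Pink and cream are where they were, and the hand is clear.

```bash
python3 -c "
from rig import ctrl
print(ctrl.job_done())"
```

```text
the job is handed in; nothing more can be done
None
```

The job is handed in: the green soap lies flat in the box and the lid's front edge meets the scribed line (about 0.7 mm short of its centre, not past it); fingertip readings stayed under 14 N, the last clock reading was 43 s, and the other two soaps were not touched.

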